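# Put the canister set back on the spice shelf in order of height

## Robot

A 6-joint arm with a two-finger parallel gripper is mounted at the origin on the work surface. World frame = base frame: x ahead of the robot, y to its left, z up, the work surface at z = 0. Lengths are in m, angles in degrees, forces in N, time in s.
With the tool pointing down it reaches from about 0.4 to 0.825 m from the base axis. Payload 7 kg.
Tool frame: the origin (TCP) lies between the finger pads; the fingertips stand 11 mm ahead of it and the grasp point (between the pads) lies 8 mm behind it; z points along the fingers, y is the direction in which the jaws open and shut (so a half turn about z gives the same grasp; the last joint's range is limited). The gripper opens to 88 mm and grips with 3 to 60 N. Pads are 19 mm wide; open, the fingers measure 130 mm over their backs; the gripper's body (78 mm by 193 mm) begins 47 mm behind the grasp point.
Start: joints at [87.611, 20.546, 0.682, 0, -70.136, -16.507], TCP at [0.219, 0.639, 0.216] pointing down, gripper open.
Joint ranges: [-176.03, 176.03], [-82.01, 121.73], [-58.28, 71.71], [-173.87, 95.51], [-174.79, -0.11], [-173.66, 173.66]. Speed limits (degrees/s): [136.94, 136.94, 172.46, 180, 180, 180].

## Interface

Orientations are given as [roll, pitch, yaw] about the fixed x, y, z axes, in that order (R = Rz(yaw) Ry(pitch) Rx(roll)).
In Python, from plant import r gives the robot as it stands.
- The arm moves only by the shell command python3 -m inch 'ROWS' [OPENING] [FORCE]. ROWS is JSON, a list of rows, each an object of numbers: "x", "y", "z": the shift along the tool's x, y, z as a fraction of full scale; "yaw": the turn about the tool's z as a fraction of full scale. In form: [{"x": .., "y": .., "z": .., "yaw": ..}, ...]. A call has 1 to 5 rows; each row shifts and turns the pose as measured when the row begins, along the tool's axes as they then stand; what a row does not reach is not made up. Full scale, the value 1, is 0.025 m for a shift and 4 degrees for a turn. A row lasts 1/12 s, in which the tool goes at most 41.7 mm and 7.16 degrees, less where a joint would pass 70% of its speed; a pose out of reach is approached as far as the arm can. A call with a number of a shift or a turn outside -1 to 1 is refused whole. A call with a gripper value outside its range is refused whole. OPENING is the opening, from -1 (shut) to 1 (fully open), set as the call begins (- or left out, the last holds). The fingers move at their own pace and stop on an object; FORCE is the grip in N (left out, the last holds). Time passes only in rows, so rows that do not move let the fingers close. It gives the time, the measured TCP pose, the force and the opening at its end, in the units of the state.
- r.get_state(): the state, without advancing time (a new reading comes with each control period).
- r.capture(name): name is "scene" or "top"; returns (picture, depth): 400x640x3 uint8, red, green, blue; 400x640 float32, m along the optical axis (not along the pixel's ray), 0 where there is no reading.
- r.camera_info(name): a dict with "mtx" (3x3 intrinsics, pixels), "k1" (the pictures are not rectified: a ray, as slopes to the right and down, at radius r is drawn at 1 + k1 r^2 times it, then the intrinsics apply), "pose" (4x4, takes a point from camera to world coordinates). Camera axes: x right, y down, z forward; pixel columns grow to the right and rows downward; lengths in m; the calibration is good to about 2 mm. A picture is of the moment at which its call begins. camera_info takes no time and is no camera call.
- r.close_job(): hands the job in, once; it reports no verdict.
The state is a dict: "time_s": time; "joints": joint angles; "qd": joint speeds; "joint_torque": joint torques, N m; "tcp_pos": TCP position; "eef_rot": TCP orientation; "contact_force": force on the tool from outside, world axes, zero at the start; "moment": the same for the moment, N m; "gripper_width": finger opening in m.
Only numpy, scipy, OpenCV 4.12 (cv2) and the standard library are available. Lean on these libraries where they do the work, as an engineer would, in place of code of your own. Each camera call takes 0.05 s, during which the arm holds its last target. There are 200 camera calls.

## Task

Put the four stoneware canisters back on the spice shelf in order of height, one centred on each cork mat: the tallest at the end beside the clay jar, stepping down to the shortest at the colander end. Keep them upright and set each one down gently, without dropping it or knocking any over. Leave the clay jar and the colander where they stand.

Things in the scene. Friction and masses are not known exactly. Their poses are not given: they have to be found in the camera images.
- canister_smallest: the shortest and thinnest of four graded stoneware canisters: plain upright cylinder, white glaze, flat brown wooden lid of the same diameter (screwed tight, never comes off), 42 mm diameter, 62 mm tall including the 18 mm lid, 0.07 to 0.14 kg, loose. Starts upright on the counter between robot and shelf. Origin: centre of its underside; z up.
- canister_small: the second shortest of four graded stoneware canisters: plain upright cylinder, white glaze, flat brown wooden lid of the same diameter (screwed tight, never comes off), 50 mm diameter, 82 mm tall including the 18 mm lid, 0.12 to 0.24 kg, loose. Starts upright on the counter between robot and shelf. Origin: centre of its underside; z up.
- canister_large: the second tallest of four graded stoneware canisters: plain upright cylinder, white glaze, flat brown wooden lid of the same diameter (screwed tight, never comes off), 58 mm diameter, 102 mm tall including the 18 mm lid, 0.18 to 0.37 kg, loose. Starts upright on the counter between robot and shelf. Origin: centre of its underside; z up.
- canister_largest: the tallest and widest of four graded stoneware canisters: plain upright cylinder, white glaze, flat brown wooden lid of the same diameter (screwed tight, never comes off), 66 mm diameter, 122 mm tall including the 18 mm lid, 0.26 to 0.54 kg, loose. Starts upright on the counter between robot and shelf. Origin: centre of its underside; z up.
- mat_a: round cork mat, 88 mm diameter, left end of the row (+y); four alike, fixed, 100 mm apart on a fixed dark wooden shelf board lying on the counter (18 mm thick, 124 by 410 mm). Low rail on the far edge, 59 mm beyond the mat centres, top 38 mm above the counter. Origin: centre of its underside; its top is 5 mm higher, 23 mm above the counter. y along the row, x to the rail.
- mat_b: round cork mat, 88 mm diameter, second from the left; four alike, fixed, 100 mm apart on a fixed dark wooden shelf board lying on the counter (18 mm thick, 124 by 410 mm). Low rail on the far edge, 59 mm beyond the mat centres, top 38 mm above the counter. Origin: centre of its underside; its top is 5 mm higher, 23 mm above the counter. y along the row, x to the rail.
- mat_c: round cork mat, 88 mm diameter, third from the left; four alike, fixed, 100 mm apart on a fixed dark wooden shelf board lying on the counter (18 mm thick, 124 by 410 mm). Low rail on the far edge, 59 mm beyond the mat centres, top 38 mm above the counter. Origin: centre of its underside; its top is 5 mm higher, 23 mm above the counter. y along the row, x to the rail.
- mat_d: round cork mat, 88 mm diameter, right end of the row (-y); four alike, fixed, 100 mm apart on a fixed dark wooden shelf board lying on the counter (18 mm thick, 124 by 410 mm). Low rail on the far edge, 59 mm beyond the mat centres, top 38 mm above the counter. Origin: centre of its underside; its top is 5 mm higher, 23 mm above the counter. y along the row, x to the rail.
- clay_jar: bellied reddish-brown clay jar with knobbed lid (one piece), 110 mm diameter, 126 mm tall, 0.9 kg, loose. It stands on the counter just past one end of the shelf, left or right, about 160 mm from the nearest mat's centre. Origin: centre of its underside.
- colander: steel colander, a perforated bowl 134 mm across the rim, 66 mm tall, two loop handles reaching 86 mm from its centre, 0.35 kg, loose. It stands on the counter just past the other end of the shelf. Origin: centre of its underside.
Things that resemble listed ones, but are neither listed nor needed, are in the scene too. What is shaped like the canister_large but orange is not meant. What is shaped like the canister_small but red is not meant.

How it is judged (in metres and radians):
At the end, for the whole second after the job is handed in: Each canister stands at rest on its own mat, upright within 0.08 rad, centred within 12 mm, foot on the cork within 4 mm, in order of height from the tallest on the end mat by the clay jar to the shortest on the end mat by the colander (((horizontal distance between clay_jar and mat_a below 0.26 m and horizontal distance between canister_largest and mat_a below 0.012 m and z of canister_largest in the frame of mat_a between 0.001 and 0.009 m and horizontal distance between canister_large and mat_b below 0.012 m and z of canister_large in the frame of mat_b between 0.001 and 0.009 m and horizontal distance between canister_small and mat_c below 0.012 m and z of canister_small in the frame of mat_c between 0.001 and 0.009 m and horizontal distance between canister_smallest and mat_d below 0.012 m and z of canister_smallest in the frame of mat_d between 0.001 and 0.009 m) or (horizontal distance between clay_jar and mat_d below 0.26 m and horizontal distance between canister_largest and mat_d below 0.012 m and z of canister_largest in the frame of mat_d between 0.001 and 0.009 m and horizontal distance between canister_large and mat_c below 0.012 m and z of canister_large in the frame of mat_c between 0.001 and 0.009 m and horizontal distance between canister_small and mat_b below 0.012 m and z of canister_small in the frame of mat_b between 0.001 and 0.009 m and horizontal distance between canister_smallest and mat_a below 0.012 m and z of canister_smallest in the frame of mat_a between 0.001 and 0.009 m)) and angle between each of canister_largest, canister_large, canister_small, canister_smallest's own z axis and vertical below 0.08 rad and linear speed of each of canister_largest, canister_large, canister_small, canister_smallest below 0.02 m/s); the robot touches nothing.
It fails at once if a canister is tipped over (more than 0.6 rad from upright) (angle between any of canister_largest, canister_large, canister_small, canister_smallest's own z axis and vertical above 0.6 rad).
It fails at once if a canister is dropped or flung: it moves faster than 0.5 m/s with no finger touching it (a free fall of more than about 13 mm) ((linear speed of canister_largest above 0.5 m/s and contact force between canister_largest and the fingers below 0.05 N) or (linear speed of canister_large above 0.5 m/s and contact force between canister_large and the fingers below 0.05 N) or (linear speed of canister_small above 0.5 m/s and contact force between canister_small and the fingers below 0.05 N) or (linear speed of canister_smallest above 0.5 m/s and contact force between canister_smallest and the fingers below 0.05 N)).
It fails at once if the clay jar or the colander is shifted by more than 15 mm (distance of any of clay_jar, colander from where it was at the start of the episode above 0.015 m).
It also fails if it takes over 112 s, if anything falls off the work surface, if the arm or the gripper's body presses on something with over 40 N, if the wrist force passes 120 N, or if a joint passes its speed limit or range.

## Working session

There is one attempt and no reset: what is moved stays moved. The work goes in short steps, Python scripts to look and compute and a shell command to move; the robot and the scene stay as the last step left them, time stands still between calls to the robot, and variables do not carry over. Pictures are saved under pics/ and viewed, about 12 in all and at most 16, crops included, and the job is handed in when it is done.

```bash
ls; mkdir -p pics; python3 - <<'E'
from plant import r
import cv2,numpy as np
s=r.get_state();print({k:np.round(v,3).tolist() for k,v in s.items()})
for n in("scene","top"):
    p,d=r.capture(n);cv2.imwrite(f"pics/{n}0.png",p[:,:,::-1]);np.savez(f"{n}0.npz",p=p,d=d)
    i=r.camera_info(n);print(n,{k:np.round(v,4).tolist() for k,v in i.items()})
E
```

```text
pics
{'time_s': 0.0, 'joints': [87.611, 20.59, 0.633, -0.02, -70.135, -16.506], 'qd': [0.064, 0.036, -0.019, 0.0, 0.07, -0.011], 'joint_torque': [-0.0, -58.272, 29.304, 6.997, 0.007, -0.0], 'tcp_pos': [0.218, 0.638, 0.215], 'eef_rot': [179.907, -0.009, -18.902], 'contact_force': [-0.731, -0.004, 0.116], 'moment': [0.104, 0.035, -0.017], 'gripper_width': 0.088}
scene {'mtx': [[519.0049, 0.0, 328.7346], [0.0, 519.0049, 188.2375], [0.0, 0.0, 1.0]], 'k1': 0.0518, 'pose': [[-0.6989, 0.4183, -0.5802, 1.2414], [0.7149, 0.4328, -0.5492, 0.6972], [0.0214, -0.7986, -0.6015, 0.7782], [0.0, 0.0, 0.0, 1.0]]}
top {'mtx': [[460.0675, 0.0, 317.45], [0.0, 460.0675, 194.451], [0.0, 0.0, 1.0]], 'k1': -0.0178, 'pose': [[0.0031, -0.9986, 0.0528, 0.4672], [-1.0, -0.0028, 0.0059, 0.0329], [-0.0058, -0.0528, -0.9986, 1.3134], [0.0, 0.0, 0.0, 1.0]]}
```

View pics/scene0.png

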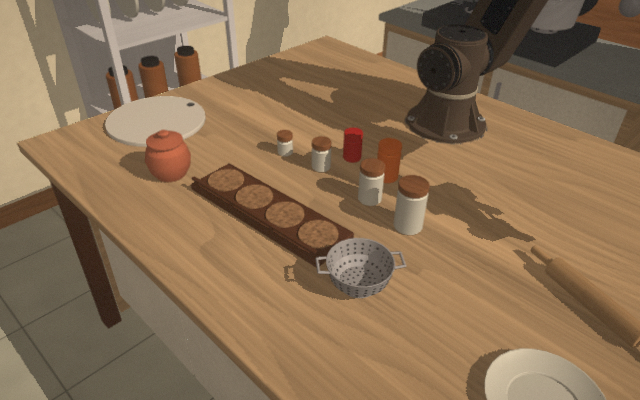

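View pics/top0.png

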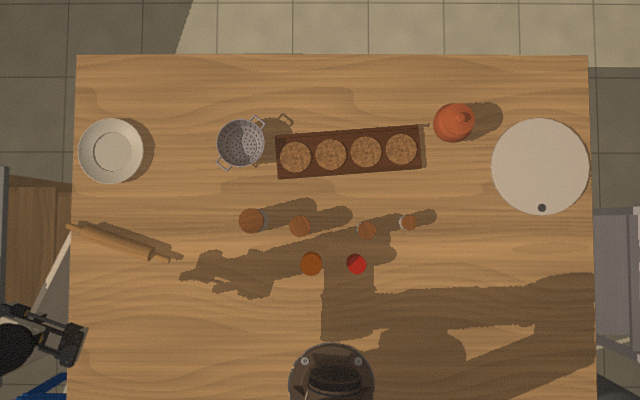

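The jar is at the right (−y) end: (454,122) in top. The colander is at the left, (241,143). So largest→mat_d, large→c, small→b, smallest→a. In the top view, the lids from left to right are largest (252,220), large (300,226), small (367,230) and smallest (408,222). The orange one is at (311,264) and the red one at (357,264).

```bash
cat > h.py <<'E'
import numpy as np,cv2
from plant import r
def ray(n,uv):
    i=r.camera_info(n);K=np.array(i["mtx"]);uv=np.atleast_2d(np.float64(uv))
    q=cv2.undistortPoints(uv[:,None],K,np.array([i["k1"],0,0,0.]))[:,0]
    P=np.array(i["pose"]);return P[:3,3],np.c_[q,np.ones(len(q))]@P[:3,:3].T
def plane(n,uv,z):
    o,d=ray(n,uv);return o+d*((z-o[2])/d[:,2])[:,None]
def cloud(n,d):
    v,u=np.mgrid[:d.shape[0],:d.shape[1]];o,w=ray(n,np.c_[u.ravel(),v.ravel()])
    X=(o+w*d.ravel()[:,None]).reshape(*d.shape,3);X[d==0]=np.nan;return X
def blob(m,near):
    k,l,s,c=cv2.connectedComponentsWithStats(m.astype(np.uint8))
    ok=[i for i in range(1,k) if s[i,4]>25]
    i=min(ok,key=lambda i:np.hypot(*(c[i]-near)));return l==i,c[i],s[i,4]
E
python3 - <<'E'
from h import *
z=np.load("top0.npz");p,d=z["p"],z["d"];X=cloud("top",d)
print("counter z",np.nanmedian(X[285:300,150:170,2]))
for n,uv,h,dia in[("largest",(252,220),.122,66),("large",(300,226),.102,58),("small",(367,230),.082,50),("smallest",(408,222),.062,42),("orange",(311,264),.102,58),("red",(357,264),.082,50)]:
    m=abs(X[...,2]-h)<.012; m,c,a=blob(m,uv)
    ct=max(cv2.findContours(m.astype(np.uint8),0,1)[0],key=cv2.contourArea);(cu,cv_),rad=cv2.minEnclosingCircle(ct)
    P=X[m];w=plane("top",(cu,cv_),h)[0];w2=plane("top",c,h)[0]
    print(n,np.round(w,4),np.round(w2,4),"z med",round(np.nanmedian(P[:,2]),4),"dia mm",round(2000*np.sqrt(a/np.pi)*(1.313-h)/460),"R",round(np.hypot(*w2[:2]),3))
hsv=cv2.cvtColor(p,cv2.COLOR_RGB2HSV)
for uv in[(296,156),(331,153),(366,151),(401,149),(285,172),(380,170)]:print(uv,hsv[uv[1],uv[0]-4:uv[0]+5:4].tolist(),X[uv[1],uv[0]].round(3))
E
```

```text
counter z 2.866797485756578e-05
largest [0.4626 0.2123 0.122 ] [0.4623 0.2122 0.122 ] z med 0.1215 dia mm 66 R 0.509
large [0.4484 0.0865 0.102 ] [0.4487 0.0866 0.102 ] z med 0.1011 dia mm 57 R 0.457
small [ 0.438  -0.0902  0.082 ] [ 0.4381 -0.0905  0.082 ] z med 0.0813 dia mm 50 R 0.447
smallest [ 0.4585 -0.2077  0.062 ] [ 0.4588 -0.208   0.062 ] z med 0.0611 dia mm 42 R 0.504
orange [0.3477 0.0578 0.102 ] [0.3478 0.0574 0.102 ] z med 0.1014 dia mm 58 R 0.352
red [ 0.3466 -0.0647  0.082 ] [ 0.3466 -0.0648  0.082 ] z med 0.0812 dia mm 50 R 0.353
(296, 156) [[13, 141, 119], [14, 151, 137], [15, 142, 111]] [0.644 0.101 0.023]
(331, 153) [[13, 140, 122], [14, 144, 140], [15, 138, 118]] [0.653 0.003 0.025]
(366, 151) [[13, 136, 122], [14, 144, 133], [14, 149, 128]] [ 0.659 -0.096  0.023]
(401, 149) [[15, 148, 129], [14, 141, 123], [16, 149, 139]] [ 0.665 -0.196  0.018]
(285, 172) [[11, 150, 92], [8, 139, 92], [13, 183, 85]] [0.599 0.133 0.017]
(380, 170) [[12, 136, 86], [12, 145, 79], [11, 171, 85]] [ 0.606 -0.137  0.012]
```

```bash
python3 - <<'E'
from h import *
z=np.load("top0.npz");p,d=z["p"],z["d"];X=cloud("top",d)
hsv=cv2.cvtColor(p,cv2.COLOR_RGB2HSV)
sh=((X[...,2]>.011)&(X[...,2]<.045)).astype(np.uint8); sh=cv2.morphologyEx(sh,cv2.MORPH_CLOSE,np.ones((5,5)))
V=cv2.GaussianBlur(hsv[...,2],(3,3),0); m=(V>101)&(sh>0); m=cv2.morphologyEx(m.astype(np.uint8),cv2.MORPH_OPEN,np.ones((3,3)))
C=[]
for k,uv in zip("abcd",[(296,156),(331,153),(366,151),(401,149)]):
    b,c,a=blob(m,uv);ct=max(cv2.findContours(b.astype(np.uint8),0,1)[0],key=cv2.contourArea)
    e=cv2.fitEllipse(cv2.convexHull(ct));w=plane("top",c,.023)[0];w2=plane("top",e[0],.023)[0];C.append(w2);print(k,w.round(4),w2.round(4),np.round(e[1],1),"exp dia px",.088*460/1.29)
C=np.array(C);print("spacing",np.linalg.norm(np.diff(C,axis=0),axis=1))
z=np.load("scene0.npz");p,d=z["p"],z["d"];X=cloud("scene",d);hsv=cv2.cvtColor(p,cv2.COLOR_RGB2HSV);V=cv2.GaussianBlur(hsv[...,2],(3,3),0)
print("scene V mats/board",[V[y,x] for y,x in[(180,226),(197,254),(214,285),(234,318),(205,232),(222,262)]])
for k,uv in zip("dcba",[(226,180),(254,197),(285,214),(318,234)]):
    m=(V>85)&(abs(X[...,2]-.023)<.012);m=cv2.morphologyEx(m.astype(np.uint8),cv2.MORPH_OPEN,np.ones((3,3)))
    b,c,a=blob(m,uv);ct=max(cv2.findContours(b.astype(np.uint8),0,1)[0],key=cv2.contourArea);e=cv2.fitEllipse(cv2.convexHull(ct));q=plane("scene",ct[:,0],.023)[:,:2];(x,y),R=cv2.minEnclosingCircle(q.astype(np.float32))
    print("scene",k,plane("scene",e[0],.023)[0].round(4),a,"circ",round(x,4),round(y,4),round(R,4))
for n,uv,h in[("largest",(412,187),.122),("large",(372,168),.102),("small",(321,144),.082),("smallest",(285,135),.062)]:
    m=abs(X[...,2]-h)<.006;b,c,a=blob(m,uv);print(n,plane("scene",c,h)[0].round(4),a)
E
```

```text
a [0.6418 0.1047 0.023 ] [0.642  0.1049 0.023 ] [30.9 31.5] exp dia px 31.379844961240305
b [0.6496 0.0057 0.023 ] [0.6497 0.0057 0.023 ] [31.2 31.5] exp dia px 31.379844961240305
c [ 0.6573 -0.0938  0.023 ] [ 0.6573 -0.094   0.023 ] [31.2 31.7] exp dia px 31.379844961240305
d [ 0.6649 -0.1933  0.023 ] [ 0.665  -0.1934  0.023 ] [31.2 31.6] exp dia px 31.379844961240305
spacing [0.09949737 0.10004264 0.09968135]
scene V mats/board [np.uint8(135), np.uint8(136), np.uint8(136), np.uint8(139), np.uint8(65), np.uint8(71)]
scene d [ 0.75   -0.3118  0.023 ] 177 circ 0.748 -0.3136 0.0409
scene c [ 0.6463 -0.0216  0.023 ] 3998 circ 0.6428 -0.0401 0.2056
scene b [ 0.6463 -0.0216  0.023 ] 3998 circ 0.6428 -0.0401 0.2056
scene a [ 0.6463 -0.0216  0.023 ] 3998 circ 0.6428 -0.0401 0.2056
largest [0.4696 0.2141 0.122 ] 481
large [0.4554 0.0887 0.102 ] 301
small [ 0.4452 -0.0881  0.082 ] 178
smallest [ 0.465  -0.2057  0.062 ] 116
```

```bash
python3 -m inch '[{"x":1,"yaw":-1},{"x":1,"yaw":-1},{"x":1,"yaw":-1},{"x":1,"yaw":-1},{"x":1,"yaw":-0.7}]' 1 30; python3 -m inch '[{"x":0.6,"y":1},{"x":0.6,"y":1},{"x":0.6,"y":1},{"x":0.6,"y":1},{"x":0.6,"y":1}]'; python3 -c "
from plant import r;print(r.get_state()['joints'],r.get_state()['eef_rot'])"
```

```text
[ 8.76123033e+01  2.05889617e+01  6.40864551e-01 -1.65555992e-02
 -7.01374291e+01 -1.65078186e+01] [ 1.79913576e+02 -9.38132753e-03 -1.89011449e+01]validation failed for argument at $[0]...
validation failed for argument at $[0]...
```

```bash
python3 -m inch '[{"x":1,"y":0,"z":0,"yaw":-1},{"x":1,"y":0,"z":0,"yaw":-1},{"x":1,"y":0,"z":0,"yaw":-1},{"x":1,"y":0,"z":0,"yaw":-1},{"x":1,"y":0,"z":0,"yaw":-0.7}]' 1 30; python3 -m inch '[{"x":0.6,"y":1,"z":0,"yaw":0},{"x":0.6,"y":1,"z":0,"yaw":0},{"x":0.6,"y":1,"z":0,"yaw":0},{"x":0.6,"y":1,"z":0,"yaw":0},{"x":0.6,"y":1,"z":0,"yaw":0}]'; python3 -c "
from plant import r;print(r.get_state()['joints'],r.get_state()['eef_rot'])"
```

```text
time_s: 0.52
tcp_pos: [0.339, 0.6146, 0.2125]
eef_rot: [179.7, 0.2, 1.1]
contact_force: [-0.1, 1.0, 1.0]
gripper_width: 0.0876
time_s: 0.93
tcp_pos: [0.4211, 0.4881, 0.2071]
eef_rot: [179.3, 0.3, 1.3]
contact_force: [0.9, 0.9, 0.3]
gripper_width: 0.0876
[ 6.65152535e+01  1.84592428e+01 -3.49567430e+00 -1.17924236e-02
 -6.87834642e+01  2.48021668e+01] [179.33430658   0.3196626    1.31122478]
```

```bash
python3 -m inch '[{"x":0.2,"y":1,"z":-0.05,"yaw":0.1},{"x":0.2,"y":1,"z":-0.05,"yaw":0.1},{"x":0.2,"y":1,"z":-0.05,"yaw":0.1},{"x":0.2,"y":1,"z":-0.05,"yaw":0},{"x":0.2,"y":1,"z":-0.05,"yaw":0}]'; python3 -m inch '[{"x":0.1,"y":1,"z":-0.05,"yaw":0},{"x":0.1,"y":1,"z":-0.05,"yaw":0},{"x":0,"y":1,"z":-0.05,"yaw":0},{"x":0,"y":1,"z":-0.05,"yaw":0},{"x":0,"y":1,"z":-0.05,"yaw":0}]';  python3 -m inch '[{"x":0,"y":1,"z":-0.05,"yaw":0},{"x":0,"y":1,"z":-0.05,"yaw":0},{"x":0,"y":1,"z":-0.05,"yaw":0},{"x":0,"y":1,"z":-0.05,"yaw":0},{"x":0,"y":1,"z":-0.05,"yaw":0}]';  python3 -m inch '[{"x":0,"y":1,"z":-0.05,"yaw":0},{"x":0,"y":1,"z":-0.05,"yaw":0},{"x":0,"y":1,"z":-0.05,"yaw":0},{"x":0,"y":1,"z":-0.05,"yaw":0},{"x":0,"y":1,"z":-0.05,"yaw":0}]'
```

```text
time_s: 1.35
tcp_pos: [0.4491, 0.355, 0.2115]
eef_rot: [179.0, 0.5, -0.1]
contact_force: [-0.0, -0.2, -1.2]
gripper_width: 0.0877
time_s: 1.77
tcp_pos: [0.4532, 0.2226, 0.2184]
eef_rot: [178.9, 0.7, -0.2]
contact_force: [1.0, -0.4, 0.1]
gripper_width: 0.0874
time_s: 2.18
tcp_pos: [0.4506, 0.0908, 0.2263]
eef_rot: [178.8, 0.8, -0.1]
contact_force: [-0.6, -0.2, 0.4]
gripper_width: 0.0878
time_s: 2.6
tcp_pos: [0.4479, -0.0405, 0.2349]
eef_rot: [178.8, 0.9, -0.1]
contact_force: [-0.1, 0.7, -0.4]
gripper_width: 0.0878
```

```bash
python3 -m inch '[{"x":0.1,"y":1,"z":0.3,"yaw":0},{"x":0.1,"y":1,"z":0.3,"yaw":0},{"x":0.1,"y":1,"z":0.3,"yaw":0},{"x":0.1,"y":1,"z":0.3,"yaw":0},{"x":0.1,"y":1,"z":0.3,"yaw":0}]'; python3 -m inch '[{"x":0,"y":0.8,"z":0,"yaw":0},{"x":0,"y":0.4,"z":0,"yaw":0},{"x":0,"y":0,"z":0,"yaw":0},{"x":0,"y":0,"z":0,"yaw":0}]'; python3 -c "
from h import *
import cv2
p,d=r.capture('top');cv2.imwrite('pics/t1.png',cv2.resize(p[100:300,200:500,::-1],None,fx=2.5,fy=2.5))
s=r.get_state();print(s['tcp_pos'],s['eef_rot'])"
```

```text
time_s: 3.02
tcp_pos: [0.459, -0.1725, 0.2003]
eef_rot: [178.9, 0.6, -0.0]
contact_force: [1.0, 0.4, 0.0]
gripper_width: 0.0877
time_s: 3.35
tcp_pos: [0.4563, -0.208, 0.1972]
eef_rot: [179.0, 1.0, -0.4]
contact_force: [0.7, -0.5, 0.1]
gripper_width: 0.0874
[ 0.45623873 -0.20767813  0.19717394] [178.95666158   1.00449898  -0.36576306]
```

View pics/t1.png

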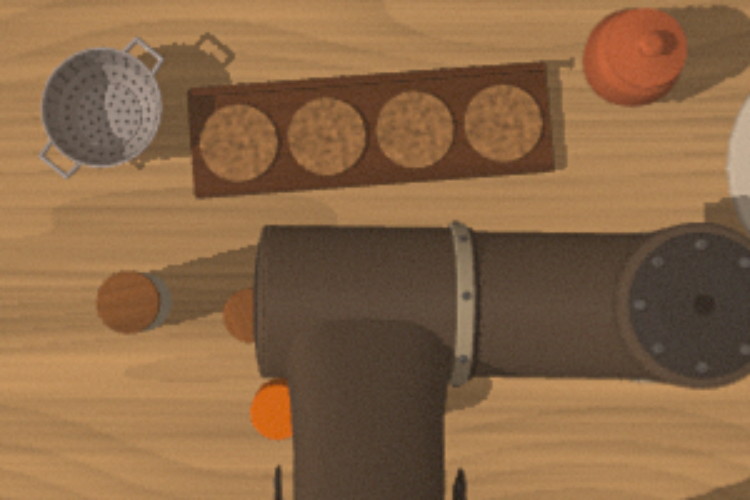

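The arm covers the pick area in the top view, but the mats, jar, colander and the two left canisters are undisturbed. I'll descend onto the smallest.

```bash
python3 -m inch '[{"x":0.1,"y":0,"z":0.9,"yaw":0},{"x":0.05,"y":0,"z":0.9,"yaw":0},{"x":0,"y":0,"z":0.9,"yaw":0},{"x":0,"y":0,"z":0.9,"yaw":0},{"x":0,"y":0,"z":0.5,"yaw":0}]'; python3 -m inch '[{"x":0,"y":0,"z":0,"yaw":0}]'; python3 -c "
from h import *
import cv2
p,d=r.capture('scene');cv2.imwrite('pics/s1.png',cv2.resize(p[60:260,180:480,::-1],None,fx=2.5,fy=2.5))"
```

```text
time_s: 3.82
tcp_pos: [0.4627, -0.2063, 0.0961]
eef_rot: [178.9, 0.3, -0.1]
contact_force: [0.6, -0.4, 0.9]
gripper_width: 0.0878
time_s: 3.9
tcp_pos: [0.4611, -0.2052, 0.0938]
eef_rot: [178.9, 0.6, -0.1]
contact_force: [-0.7, -0.3, 0.8]
gripper_width: 0.0877
```

View pics/s1.png

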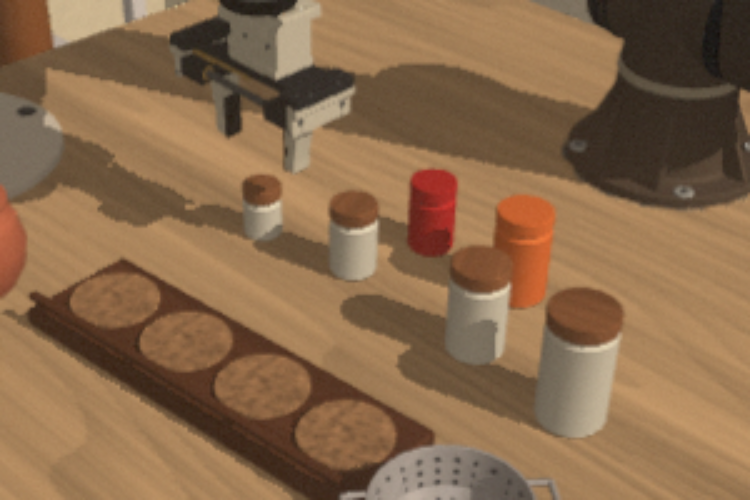

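The jaws straddle the smallest lid (lid at crop (262,185), finger gap centred at about 263). I'll go down, close and lift.

```bash
python3 -m inch '[{"x":-0.1,"y":0.1,"z":0.7,"yaw":0},{"x":0,"y":0,"z":0.7,"yaw":0},{"x":0,"y":0,"z":0.6,"yaw":0},{"x":0,"y":0,"z":0.2,"yaw":0},{"x":0,"y":0,"z":0,"yaw":0}]';python3 -m inch '[{"x":0,"y":0,"z":0,"yaw":0},{"x":0,"y":0,"z":0,"yaw":0},{"x":0,"y":0,"z":0,"yaw":0},{"x":0,"y":0,"z":0,"yaw":0},{"x":0,"y":0,"z":0,"yaw":0}]' -1 20
```

```text
time_s: 4.37
tcp_pos: [0.4643, -0.2069, 0.0448]
eef_rot: [178.8, -0.1, 0.3]
contact_force: [0.4, 0.0, 0.4]
gripper_width: 0.0878
time_s: 4.78
tcp_pos: [0.4678, -0.2065, 0.0497]
eef_rot: [178.8, -0.5, 0.4]
contact_force: [-0.1, -0.2, -0.2]
gripper_width: 0.0598
```

```bash
python3 -m inch '[{"x":-0.3,"y":0.05,"z":0.4,"yaw":0},{"x":-0.15,"y":0,"z":0.2,"yaw":0},{"x":-0.04,"y":0,"z":0.04,"yaw":0},{"x":-0.04,"y":0,"z":0.04,"yaw":0},{"x":-0.04,"y":0,"z":0.04,"yaw":0}]';python3 -m inch '[{"x":-0.04,"y":0,"z":0.04,"yaw":0},{"x":-0.04,"y":0,"z":0.04,"yaw":0},{"x":-0.04,"y":0,"z":0.04,"yaw":0}]'
```

```text
time_s: 5.2
tcp_pos: [0.4579, -0.2086, 0.035]
eef_rot: [178.7, -1.0, 0.5]
contact_force: [-1.0, 3.0, 9.7]
gripper_width: 0.0412
time_s: 5.45
tcp_pos: [0.4579, -0.2085, 0.035]
eef_rot: [178.7, -1.3, 0.5]
contact_force: [-0.7, 2.4, 7.8]
gripper_width: 0.0416
```

```bash
python3 -m inch '[{"x":0,"y":0,"z":-0.3,"yaw":0},{"x":0,"y":0,"z":-0.7,"yaw":0},{"x":0,"y":0,"z":-1,"yaw":0},{"x":0,"y":0,"z":-1,"yaw":0},{"x":0.3,"y":-0.5,"z":-0.8,"yaw":0}]';python3 -m inch '[{"x":0.55,"y":-0.9,"z":0,"yaw":0},{"x":0.55,"y":-0.9,"z":0,"yaw":0},{"x":0.55,"y":-0.9,"z":0,"yaw":0},{"x":0.55,"y":-0.9,"z":0,"yaw":0},{"x":0.55,"y":-0.9,"z":0,"yaw":0}]'
```

```text
time_s: 5.87
tcp_pos: [0.4584, -0.1941, 0.1306]
eef_rot: [178.7, -0.6, 0.4]
contact_force: [-0.3, -1.0, -0.6]
gripper_width: 0.0416
time_s: 6.28
tcp_pos: [0.5303, -0.0791, 0.1395]
eef_rot: [178.7, -1.3, 0.1]
contact_force: [0.1, -0.7, -1.4]
gripper_width: 0.0416
```

```bash
python3 -m inch '[{"x":0.55,"y":-0.9,"z":0.05,"yaw":0},{"x":0.55,"y":-0.9,"z":0.05,"yaw":0},{"x":0.55,"y":-0.9,"z":0.05,"yaw":0},{"x":0.55,"y":-0.9,"z":0.05,"yaw":0},{"x":0.55,"y":-0.9,"z":0.05,"yaw":0}]';python3 -m inch '[{"x":0.55,"y":-0.9,"z":0.2,"yaw":0},{"x":0.4,"y":-0.8,"z":0.2,"yaw":0},{"x":0.2,"y":-0.4,"z":0.3,"yaw":0},{"x":0,"y":0,"z":0.3,"yaw":0}]'
```

```text
time_s: 6.7
tcp_pos: [0.6012, 0.0396, 0.1356]
eef_rot: [178.8, -1.3, 0.1]
contact_force: [-0.1, -0.4, -2.5]
gripper_width: 0.0414
time_s: 7.03
tcp_pos: [0.6348, 0.0989, 0.1119]
eef_rot: [178.8, -1.5, 0.3]
contact_force: [-0.1, 0.6, -0.8]
gripper_width: 0.0413
```

```bash
python3 -m inch '[{"x":0.15,"y":-0.2,"z":0.5,"yaw":0},{"x":0.1,"y":0,"z":0.5,"yaw":0},{"x":0,"y":0,"z":0.4,"yaw":0},{"x":0,"y":0,"z":0.2,"yaw":0},{"x":0,"y":0,"z":0,"yaw":0}]'
```

```text
time_s: 7.45
tcp_pos: [0.6395, 0.1007, 0.0655]
eef_rot: [178.7, -1.1, 0.2]
contact_force: [-0.5, 0.9, -1.4]
gripper_width: 0.0417
```

```bash
python3 -m inch '[{"x":0.05,"y":-0.15,"z":0.12,"yaw":0},{"x":0.05,"y":-0.05,"z":0.12,"yaw":0},{"x":0,"y":0,"z":0.06,"yaw":0},{"x":0,"y":0,"z":0.05,"yaw":0}]'
```

```text
time_s: 7.78
tcp_pos: [0.6434, 0.1042, 0.0581]
eef_rot: [178.7, -1.3, 0.1]
contact_force: [-3.5, -0.9, 10.9]
gripper_width: 0.0417
```

```bash
python3 -m inch '[{"x":-0.05,"y":0,"z":0,"yaw":0},{"x":-0.05,"y":0,"z":0,"yaw":0},{"x":-0.05,"y":0,"z":0,"yaw":0},{"x":-0.05,"y":0,"z":0,"yaw":0},{"x":-0.05,"y":0,"z":0,"yaw":0}]' 0.5;python3 -m inch '[{"x":0,"y":0,"z":0,"yaw":0},{"x":0,"y":0,"z":-0.2,"yaw":0},{"x":0,"y":0,"z":-0.6,"yaw":0},{"x":0,"y":0,"z":-1,"yaw":0},{"x":0,"y":0,"z":-1,"yaw":0}]';python3 -m inch '[{"x":0,"y":0,"z":-1,"yaw":0},{"x":-0.6,"y":0.3,"z":-1,"yaw":0},{"x":-1,"y":0.4,"z":-0.5,"yaw":0},{"x":-1,"y":0.4,"z":0,"yaw":0},{"x":-1,"y":0.4,"z":0,"yaw":0}]' 1
```

```text
time_s: 8.2
tcp_pos: [0.6383, 0.1047, 0.0603]
eef_rot: [178.8, -1.5, 0.2]
contact_force: [-0.4, -0.4, 0.9]
gripper_width: 0.0644
time_s: 8.62
tcp_pos: [0.6322, 0.1048, 0.1268]
eef_rot: [178.5, -0.9, 0.1]
contact_force: [0.3, 0.7, 0.7]
gripper_width: 0.0655
time_s: 9.03
tcp_pos: [0.545, 0.0701, 0.198]
eef_rot: [178.6, -1.4, 0.2]
contact_force: [0.7, 0.4, -0.2]
gripper_width: 0.087
```

```bash
python3 -m inch '[{"x":-0.65,"y":1,"z":0,"yaw":0},{"x":-0.65,"y":1,"z":0,"yaw":0},{"x":-0.65,"y":1,"z":0,"yaw":0},{"x":-0.65,"y":1,"z":0,"yaw":0},{"x":-0.65,"y":1,"z":0,"yaw":0}]';python3 -m inch '[{"x":-0.5,"y":0.7,"z":0.4,"yaw":0},{"x":-0.2,"y":0.3,"z":0.6,"yaw":0},{"x":0,"y":0,"z":0.5,"yaw":0},{"x":0,"y":0,"z":0.2,"yaw":0}]'; python3 -c "
from h import *
import cv2
p,d=r.capture('scene');cv2.imwrite('pics/s2.png',cv2.resize(p[60:300,180:480,::-1],None,fx=2.2,fy=2.2))
p,d=r.capture('top');X=cloud('top',d);m,c,a=blob(abs(X[...,2]-.085)<.012,(296,154))
print('smallest',plane('top',c,.085)[0],a,np.nanmedian(X[m][:,2]))"
```

```text
time_s: 9.45
tcp_pos: [0.4594, -0.0572, 0.2023]
eef_rot: [178.8, -1.8, 0.6]
contact_force: [0.8, -0.7, 0.1]
gripper_width: 0.0879
time_s: 9.78
tcp_pos: [0.44, -0.0883, 0.1629]
eef_rot: [178.9, -2.2, 0.3]
contact_force: [0.3, -0.4, -0.5]
gripper_width: 0.0878
smallest [0.64232069 0.10393606 0.085     ] 190 0.08418152288861436
```

View pics/s2.png

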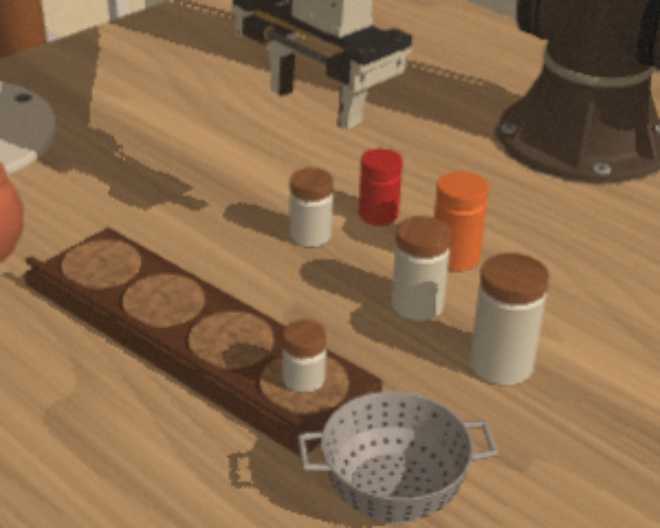

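The smallest stands upright on mat a (crop (304,355)), measured at (.6423,.1039) against the mat at (.642,.1049). Next is the small one.

```bash
python3 -m inch '[{"x":-0.1,"y":0.1,"z":0.8,"yaw":0},{"x":-0.1,"y":0,"z":0.8,"yaw":0},{"x":-0.05,"y":0,"z":0.8,"yaw":0},{"x":-0.05,"y":0,"z":0.7,"yaw":0},{"x":-0.05,"y":0,"z":0.6,"yaw":0}]';python3 -m inch '[{"x":-0.04,"y":0,"z":0.4,"yaw":0},{"x":-0.04,"y":0,"z":0.2,"yaw":0}]'
```

```text
time_s: 10.3
tcp_pos: [0.4439, -0.0895, 0.0752]
eef_rot: [178.9, -3.0, 0.7]
contact_force: [0.3, -0.4, -0.2]
gripper_width: 0.0875
time_s: 10.47
tcp_pos: [0.4434, -0.0889, 0.0589]
eef_rot: [178.9, -2.9, 0.8]
contact_force: [-0.5, -0.0, -0.1]
gripper_width: 0.0878
```

```bash
python3 -m inch '[{"x":-0.2,"y":0.05,"z":0.15,"yaw":0},{"x":-0.1,"y":0,"z":0.05,"yaw":0},{"x":-0.05,"y":0,"z":0.04,"yaw":0},{"x":-0.04,"y":0,"z":0.04,"yaw":0},{"x":-0.04,"y":0,"z":0.04,"yaw":0}]' -1 25;python3 -m inch '[{"x":-0.04,"y":0,"z":0.04,"yaw":0},{"x":-0.04,"y":0,"z":0.04,"yaw":0},{"x":-0.04,"y":0,"z":0.04,"yaw":0},{"x":-0.04,"y":0,"z":0.04,"yaw":0}]'
```

```text
time_s: 10.88
tcp_pos: [0.4347, -0.0893, 0.0515]
eef_rot: [178.9, -3.1, 0.9]
contact_force: [-0.2, 0.2, 0.3]
gripper_width: 0.0598
time_s: 11.22
tcp_pos: [0.4344, -0.0893, 0.0505]
eef_rot: [178.9, -3.5, 1.0]
contact_force: [-1.2, -1.1, 10.3]
gripper_width: 0.0492
```

```bash
python3 -m inch '[{"x":0,"y":0,"z":-0.3,"yaw":0},{"x":0,"y":0,"z":-0.7,"yaw":0},{"x":0,"y":0,"z":-1,"yaw":0},{"x":0.2,"y":0,"z":-1,"yaw":0},{"x":0.5,"y":-0.2,"z":-0.5,"yaw":0}]';python3 -m inch '[{"x":0.9,"y":-0.4,"z":0,"yaw":0},{"x":0.9,"y":-0.4,"z":0,"yaw":0},{"x":0.9,"y":-0.4,"z":0,"yaw":0},{"x":0.9,"y":-0.4,"z":0,"yaw":0},{"x":0.9,"y":-0.4,"z":0,"yaw":0}]'
```

```text
time_s: 11.63
tcp_pos: [0.4402, -0.0837, 0.1398]
eef_rot: [178.8, -2.9, 0.9]
contact_force: [1.1, 0.3, -1.9]
gripper_width: 0.0492
time_s: 12.05
tcp_pos: [0.554, -0.0305, 0.1527]
eef_rot: [179.1, -3.4, 0.7]
contact_force: [0.1, -0.0, -1.6]
gripper_width: 0.0498
```

Remaining: dx +.092, dy +.037, z down to .075.

```bash
python3 -m inch '[{"x":0.9,"y":-0.35,"z":0.1,"yaw":0},{"x":0.9,"y":-0.35,"z":0.1,"yaw":0},{"x":0.8,"y":-0.35,"z":0.3,"yaw":0},{"x":0.5,"y":-0.3,"z":0.4,"yaw":0},{"x":0.2,"y":-0.1,"z":0.4,"yaw":0}]';python3 -m inch '[{"x":0,"y":0,"z":0.5,"yaw":0},{"x":0,"y":0,"z":0.4,"yaw":0},{"x":0,"y":0,"z":0.1,"yaw":0}]'
```

```text
time_s: 12.47
tcp_pos: [0.6446, 0.0102, 0.1268]
eef_rot: [179.2, -3.5, 0.8]
contact_force: [0.1, -0.3, -1.4]
gripper_width: 0.0493
time_s: 12.72
tcp_pos: [0.6452, 0.0103, 0.098]
eef_rot: [179.1, -3.3, 0.8]
contact_force: [-0.1, 0.1, -2.0]
gripper_width: 0.0492
```

```bash
python3 -m inch '[{"x":0,"y":0.15,"z":0.3,"yaw":0},{"x":0,"y":0.05,"z":0.3,"yaw":0},{"x":0,"y":0,"z":0.15,"yaw":0},{"x":0,"y":0,"z":0.05,"yaw":0}]'
```

```text
time_s: 13.05
tcp_pos: [0.6446, 0.0035, 0.0767]
eef_rot: [179.1, -3.2, 0.7]
contact_force: [-0.1, 1.0, -1.9]
gripper_width: 0.0497
```

```bash
python3 -m inch '[{"x":0.03,"y":-0.08,"z":0.08,"yaw":0},{"x":0,"y":0,"z":0.06,"yaw":0},{"x":0,"y":0,"z":0.05,"yaw":0}]'
```

```text
time_s: 13.3
tcp_pos: [0.6468, 0.0052, 0.0735]
eef_rot: [179.1, -3.3, 0.7]
contact_force: [-2.9, -0.9, 9.7]
gripper_width: 0.0498
```

```bash
python3 -m inch '[{"x":-0.05,"y":0,"z":0,"yaw":0},{"x":-0.05,"y":0,"z":0,"yaw":0},{"x":-0.05,"y":0,"z":0,"yaw":0},{"x":-0.05,"y":0,"z":0,"yaw":0},{"x":0,"y":0,"z":0,"yaw":0}]' 0.6;python3 -m inch '[{"x":0,"y":0,"z":-0.2,"yaw":0},{"x":0,"y":0,"z":-0.6,"yaw":0},{"x":0,"y":0,"z":-1,"yaw":0},{"x":0,"y":0,"z":-1,"yaw":0},{"x":0,"y":0,"z":-1,"yaw":0}]';python3 -m inch '[{"x":-0.6,"y":-0.3,"z":-1,"yaw":0},{"x":-1,"y":-0.4,"z":-0.5,"yaw":0},{"x":-1,"y":-0.4,"z":-0.5,"yaw":0},{"x":-1,"y":-0.4,"z":0,"yaw":0},{"x":-1,"y":-0.4,"z":0,"yaw":0}]' 1;python3 -m inch '[{"x":0,"y":0,"z":0,"yaw":0},{"x":0,"y":0,"z":0,"yaw":0},{"x":0,"y":0,"z":0,"yaw":0},{"x":0,"y":0,"z":0,"yaw":0},{"x":0,"y":0,"z":0,"yaw":0}]'
```

```text
time_s: 13.72
tcp_pos: [0.6429, 0.0057, 0.0754]
eef_rot: [179.2, -3.6, 0.8]
contact_force: [-0.2, 1.1, -0.1]
gripper_width: 0.0698
time_s: 14.13
tcp_pos: [0.6327, 0.0062, 0.1676]
eef_rot: [179.0, -2.9, 0.7]
contact_force: [0.5, -0.3, 0.6]
gripper_width: 0.0703
time_s: 14.55
tcp_pos: [0.5175, 0.0536, 0.2204]
eef_rot: [179.1, -3.5, 0.6]
contact_force: [0.2, -0.1, -0.3]
gripper_width: 0.0875
time_s: 14.97
tcp_pos: [0.5145, 0.0549, 0.2239]
eef_rot: [179.3, -3.8, 0.7]
contact_force: [0.0, -0.4, -0.5]
gripper_width: 0.0875
```

```bash
python3 -m inch '[{"x":-0.6,"y":-0.4,"z":0.2,"yaw":0},{"x":-0.8,"y":-0.4,"z":0.2,"yaw":0},{"x":-0.7,"y":-0.3,"z":0.3,"yaw":0},{"x":-0.3,"y":-0.1,"z":0.5,"yaw":0},{"x":-0.1,"y":0,"z":0.5,"yaw":0}]'; python3 -c "
from h import *
p,d=r.capture('top');X=cloud('top',d);m,c,a=blob(abs(X[...,2]-.105)<.012,(330,153))
print('small',plane('top',c,.105)[0],a,np.nanmedian(X[m][:,2]))"
```

```text
time_s: 15.38
tcp_pos: [0.4576, 0.084, 0.1762]
eef_rot: [179.3, -3.9, 0.4]
contact_force: [0.1, 0.2, 0.6]
gripper_width: 0.0876
small [0.64881836 0.00395315 0.105     ] 282 0.10406200585711878
```

```bash
python3 -m inch '[{"x":-0.3,"y":-0.1,"z":0.8,"yaw":0},{"x":-0.2,"y":0,"z":0.8,"yaw":0},{"x":-0.1,"y":0,"z":0.8,"yaw":0},{"x":-0.1,"y":0,"z":0.6,"yaw":0},{"x":-0.05,"y":0,"z":0.4,"yaw":0}]'
```

```text
time_s: 15.85
tcp_pos: [0.4472, 0.0848, 0.0864]
eef_rot: [179.2, -3.8, 0.3]
contact_force: [1.0, 0.8, 0.2]
gripper_width: 0.0873
```

```bash
python3 -m inch '[{"x":0,"y":-0.06,"z":0.35,"yaw":0},{"x":-0.02,"y":0,"z":0.15,"yaw":0},{"x":-0.02,"y":0,"z":0.04,"yaw":0},{"x":-0.02,"y":0,"z":0.04,"yaw":0},{"x":-0.02,"y":0,"z":0.04,"yaw":0}]' -1 35;python3 -m inch '[{"x":-0.02,"y":0,"z":0.04,"yaw":0},{"x":-0.02,"y":0,"z":0.04,"yaw":0},{"x":-0.02,"y":0,"z":0.04,"yaw":0}]'
```

```text
time_s: 16.27
tcp_pos: [0.4476, 0.0846, 0.068]
eef_rot: [178.9, -3.6, 0.1]
contact_force: [0.6, -0.8, 0.3]
gripper_width: 0.0599
time_s: 16.52
tcp_pos: [0.448, 0.0848, 0.0677]
eef_rot: [178.9, -3.7, 0.2]
contact_force: [-3.4, -1.9, 7.7]
gripper_width: 0.0577
```

```bash
python3 -m inch '[{"x":0,"y":0,"z":-0.3,"yaw":0},{"x":0,"y":0,"z":-0.7,"yaw":0},{"x":0.1,"y":0.2,"z":-1,"yaw":0},{"x":0.2,"y":0.5,"z":-1,"yaw":0},{"x":0.3,"y":0.8,"z":-0.7,"yaw":0}]';python3 -m inch '[{"x":0.3,"y":1,"z":0,"yaw":0},{"x":0.3,"y":1,"z":0,"yaw":0},{"x":0.3,"y":1,"z":0,"yaw":0},{"x":0.5,"y":1,"z":0,"yaw":0},{"x":0.8,"y":0.8,"z":0,"yaw":0}]'
```

```text
time_s: 16.93
tcp_pos: [0.453, 0.0479, 0.1637]
eef_rot: [178.8, -3.3, 0.3]
contact_force: [0.9, 0.9, -2.8]
gripper_width: 0.0574
time_s: 17.35
tcp_pos: [0.5095, -0.0744, 0.1795]
eef_rot: [179.2, -4.0, 0.5]
contact_force: [-0.4, 0.4, -2.9]
gripper_width: 0.0572
```

Remaining dx +.147, dy −.020, z down to .092.

```bash
python3 -m inch '[{"x":0.95,"y":0.3,"z":0,"yaw":0},{"x":0.95,"y":0.2,"z":0,"yaw":0},{"x":0.95,"y":0.1,"z":0.1,"yaw":0},{"x":0.95,"y":0,"z":0.1,"yaw":0},{"x":0.9,"y":0,"z":0.2,"yaw":0}]';python3 -m inch '[{"x":0.45,"y":0,"z":0.4,"yaw":0},{"x":0.2,"y":0,"z":0.6,"yaw":0},{"x":0,"y":0,"z":0.6,"yaw":0},{"x":0,"y":0,"z":0.4,"yaw":0}]'
```

```text
time_s: 17.77
tcp_pos: [0.6295, -0.0953, 0.1822]
eef_rot: [179.3, -4.1, 0.2]
contact_force: [0.8, 0.8, -2.8]
gripper_width: 0.0572
time_s: 18.1
tcp_pos: [0.6552, -0.0962, 0.1342]
eef_rot: [179.3, -4.2, 0.1]
contact_force: [-0.5, 0.4, -2.6]
gripper_width: 0.057
```

```bash
python3 -m inch '[{"x":-0.05,"y":0,"z":0.5,"yaw":0},{"x":-0.03,"y":-0.03,"z":0.5,"yaw":0},{"x":0,"y":0,"z":0.35,"yaw":0},{"x":0,"y":0,"z":0.2,"yaw":0},{"x":0,"y":0,"z":0.05,"yaw":0}]'
```

```text
time_s: 18.52
tcp_pos: [0.6538, -0.0958, 0.091]
eef_rot: [179.4, -4.0, 0.1]
contact_force: [-0.7, 0.8, 2.8]
gripper_width: 0.0572
```

```bash
python3 -m inch '[{"x":0,"y":0,"z":0.06,"yaw":0},{"x":0,"y":0,"z":0.05,"yaw":0}]'; python3 -m inch '[{"x":0,"y":0,"z":0,"yaw":0},{"x":0,"y":0,"z":0,"yaw":0},{"x":0,"y":0,"z":0,"yaw":0},{"x":0,"y":0,"z":0,"yaw":0},{"x":0,"y":0,"z":0,"yaw":0}]' 0.75;python3 -m inch '[{"x":0,"y":0,"z":-0.2,"yaw":0},{"x":0,"y":0,"z":-0.6,"yaw":0},{"x":0,"y":0,"z":-1,"yaw":0},{"x":0,"y":0,"z":-1,"yaw":0},{"x":0,"y":0,"z":-1,"yaw":0}]';python3 -m inch '[{"x":-0.6,"y":-0.5,"z":-1,"yaw":0},{"x":-0.7,"y":-1,"z":-0.2,"yaw":0},{"x":-0.7,"y":-1,"z":0,"yaw":0},{"x":-0.7,"y":-1,"z":0,"yaw":0},{"x":-0.7,"y":-1,"z":0,"yaw":0}]' 1;python3 -m inch '[{"x":-0.6,"y":-1,"z":0,"yaw":0},{"x":-0.6,"y":-1,"z":0,"yaw":0},{"x":-0.4,"y":-1,"z":0,"yaw":0},{"x":-0.3,"y":-1,"z":0,"yaw":0},{"x":0,"y":-1,"z":0,"yaw":0}]'; python3 -c "
from h import *
p,d=r.capture('top');X=cloud('top',d);m,c,a=blob(abs(X[...,2]-.125)<.012,(366,150))
print('large',plane('top',c,.125)[0],a,np.nanmedian(X[m][:,2]))"
```

```text
time_s: 18.68
tcp_pos: [0.6555, -0.0958, 0.0911]
eef_rot: [179.3, -4.2, 0.1]
contact_force: [-0.5, -0.0, -1.3]
gripper_width: 0.0576
time_s: 19.1
tcp_pos: [0.6581, -0.0957, 0.0951]
eef_rot: [179.3, -4.6, 0.2]
contact_force: [-0.2, 0.0, 0.2]
gripper_width: 0.0763
time_s: 19.52
tcp_pos: [0.6466, -0.095, 0.1873]
eef_rot: [179.3, -3.9, 0.1]
contact_force: [0.5, -0.3, 0.3]
gripper_width: 0.0767
time_s: 19.93
tcp_pos: [0.5627, 0.0169, 0.2204]
eef_rot: [179.3, -4.7, -0.2]
contact_force: [-0.1, 1.0, -0.2]
gripper_width: 0.0875
time_s: 20.35
tcp_pos: [0.5101, 0.1465, 0.2191]
eef_rot: [179.5, -5.0, -0.3]
contact_force: [0.6, -0.4, 0.0]
gripper_width: 0.0872
large [ 0.65578023 -0.09249845  0.125     ] 391 0.12409022219169596
```

```bash
python3 -m inch '[{"x":-0.6,"y":-0.8,"z":0.1,"yaw":0},{"x":-0.6,"y":-0.8,"z":0.1,"yaw":0},{"x":-0.5,"y":-0.6,"z":0.2,"yaw":0},{"x":-0.2,"y":-0.3,"z":0.4,"yaw":0},{"x":0,"y":0,"z":0.4,"yaw":0}]'
```

```text
time_s: 20.82
tcp_pos: [0.4668, 0.2185, 0.1882]
eef_rot: [179.9, -5.4, -0.0]
contact_force: [-0.0, -0.8, -1.0]
gripper_width: 0.0877
```

```bash
python3 -m inch '[{"x":-0.2,"y":0.25,"z":0.5,"yaw":0},{"x":-0.1,"y":0,"z":0.6,"yaw":0},{"x":-0.05,"y":0,"z":0.4,"yaw":0},{"x":-0.05,"y":0,"z":0,"yaw":0}]'
```

```text
time_s: 21.15
tcp_pos: [0.4602, 0.2107, 0.146]
eef_rot: [179.8, -5.3, 0.1]
contact_force: [0.3, -0.5, -0.0]
gripper_width: 0.0881
```

```bash
python3 -m inch '[{"x":0,"y":-0.05,"z":0.6,"yaw":0},{"x":-0.03,"y":0,"z":0.6,"yaw":0},{"x":-0.03,"y":0,"z":0.5,"yaw":0},{"x":-0.03,"y":0,"z":0.3,"yaw":0},{"x":-0.03,"y":0,"z":0.1,"yaw":0}]';python3 -m inch '[{"x":-0.02,"y":0,"z":0.04,"yaw":0},{"x":-0.02,"y":0,"z":0.04,"yaw":0},{"x":-0.02,"y":0,"z":0.04,"yaw":0},{"x":-0.02,"y":0,"z":0.04,"yaw":0},{"x":-0.02,"y":0,"z":0.04,"yaw":0}]' -1 45
```

```text
time_s: 21.57
tcp_pos: [0.4648, 0.2101, 0.093]
eef_rot: [179.8, -5.5, -0.0]
contact_force: [-1.1, 0.7, 0.4]
gripper_width: 0.0876
time_s: 21.98
tcp_pos: [0.4646, 0.2107, 0.0899]
eef_rot: [179.9, -5.6, -0.0]
contact_force: [-1.1, -2.9, 9.1]
gripper_width: 0.0651
```

```bash
python3 -m inch '[{"x":0,"y":0,"z":-0.3,"yaw":0},{"x":0,"y":0,"z":-0.7,"yaw":0},{"x":0,"y":0.1,"z":-1,"yaw":0},{"x":0,"y":0.4,"z":-1,"yaw":0},{"x":0,"y":0.8,"z":-0.7,"yaw":0}]';python3 -m inch '[{"x":0,"y":1,"z":0,"yaw":0},{"x":0,"y":1,"z":0,"yaw":0},{"x":0,"y":1,"z":0,"yaw":0},{"x":0,"y":1,"z":0,"yaw":0},{"x":0.1,"y":1,"z":0,"yaw":0}]';python3 -m inch '[{"x":0.1,"y":1,"z":0,"yaw":0},{"x":0.1,"y":1,"z":0,"yaw":0},{"x":0.1,"y":1,"z":0,"yaw":0},{"x":0.1,"y":1,"z":0,"yaw":0},{"x":0.1,"y":1,"z":0,"yaw":0}]'
```

```text
time_s: 22.4
tcp_pos: [0.4506, 0.1761, 0.1808]
eef_rot: [179.4, -5.0, 0.0]
contact_force: [1.0, -0.3, -3.8]
gripper_width: 0.0651
time_s: 22.82
tcp_pos: [0.4504, 0.0487, 0.1875]
eef_rot: [179.8, -5.1, 0.3]
contact_force: [0.2, 0.3, -4.7]
gripper_width: 0.0652
time_s: 23.23
tcp_pos: [0.4578, -0.0823, 0.1892]
eef_rot: [180.0, -4.9, 0.3]
contact_force: [0.0, 1.0, -4.4]
gripper_width: 0.0655
```

Remaining dx +.21, dy −.112.

```bash
python3 -m inch '[{"x":0.3,"y":1,"z":0,"yaw":0},{"x":0.4,"y":1,"z":0,"yaw":0},{"x":0.5,"y":0.9,"z":0,"yaw":0},{"x":0.7,"y":0.6,"z":0,"yaw":0},{"x":0.9,"y":0.3,"z":0,"yaw":0}]';python3 -m inch '[{"x":1,"y":0,"z":0,"yaw":0},{"x":1,"y":0,"z":0,"yaw":0},{"x":1,"y":0,"z":0,"yaw":0},{"x":0.8,"y":0,"z":0,"yaw":0},{"x":0.5,"y":0,"z":0,"yaw":0}]'
```

```text
time_s: 23.65
tcp_pos: [0.5208, -0.1837, 0.1945]
eef_rot: [-179.8, -4.5, 0.1]
contact_force: [0.4, 0.4, -4.1]
gripper_width: 0.0652
time_s: 24.07
tcp_pos: [0.6287, -0.1861, 0.2007]
eef_rot: [-179.6, -4.0, -0.3]
contact_force: [-0.0, -0.3, -4.4]
gripper_width: 0.0652
```

```bash
python3 -m inch '[{"x":0.6,"y":0.2,"z":0.3,"yaw":0},{"x":0.4,"y":0.1,"z":0.6,"yaw":0},{"x":0.2,"y":0,"z":0.6,"yaw":0},{"x":0,"y":0,"z":0.6,"yaw":0},{"x":0,"y":0,"z":0.4,"yaw":0}]'
```

```text
time_s: 24.48
tcp_pos: [0.6653, -0.1917, 0.1373]
eef_rot: [-179.4, -3.8, -0.3]
contact_force: [-2.4, -0.1, -4.4]
gripper_width: 0.065
```

```bash
python3 -m inch '[{"x":0,"y":0.08,"z":0.35,"yaw":0},{"x":0,"y":0,"z":0.3,"yaw":0},{"x":0,"y":0,"z":0.15,"yaw":0},{"x":0,"y":0,"z":0.05,"yaw":0}]'
```

```text
time_s: 24.82
tcp_pos: [0.6646, -0.1929, 0.114]
eef_rot: [-179.4, -3.6, -0.2]
contact_force: [-4.2, 2.6, 9.5]
gripper_width: 0.0653
```

```bash
python3 -m inch '[{"x":0.03,"y":0,"z":0.06,"yaw":0},{"x":0,"y":0,"z":0.05,"yaw":0}]'; python3 -m inch '[{"x":0,"y":0,"z":0,"yaw":0},{"x":0,"y":0,"z":0,"yaw":0},{"x":0,"y":0,"z":0,"yaw":0},{"x":0,"y":0,"z":0,"yaw":0},{"x":0,"y":0,"z":0,"yaw":0}]' 0.9;python3 -m inch '[{"x":0,"y":0,"z":-0.2,"yaw":0},{"x":0,"y":0,"z":-0.6,"yaw":0},{"x":0,"y":0,"z":-1,"yaw":0},{"x":0,"y":0,"z":-1,"yaw":0},{"x":0,"y":0,"z":-1,"yaw":0}]';python3 -m inch '[{"x":-0.6,"y":0,"z":-1,"yaw":0},{"x":-1,"y":0,"z":-0.2,"yaw":0},{"x":-1,"y":0,"z":0,"yaw":0},{"x":-1,"y":0,"z":0,"yaw":0},{"x":-1,"y":0,"z":0,"yaw":0}]';python3 -m inch '[{"x":-0.8,"y":0,"z":0,"yaw":0},{"x":-0.6,"y":0,"z":0,"yaw":0},{"x":-0.3,"y":0,"z":0,"yaw":0},{"x":0,"y":0,"z":0,"yaw":0}]'; python3 - <<'E'
from h import *
p,d=r.capture('top');X=cloud('top',d)
M=dict(a=(.642,.1049),b=(.6497,.0057),c=(.6573,-.094),d=(.665,-.1934))
for n,k,h,uv in[("largest","d",.145,(401,146)),("large","c",.125,(366,150)),("small","b",.105,(330,153)),("smallest","a",.085,(296,155))]:
    m,c,a=blob(abs(X[...,2]-h)<.012,uv);w=plane('top',c,h)[0]
    print(n,w.round(4),"off mm",((w[:2]-M[k])*1000).round(1),a,np.nanmedian(X[m][:,2]).round(4))
cv2.imwrite('pics/t9.png',p[:,:,::-1])
p,d=r.capture('scene');cv2.imwrite('pics/s9.png',cv2.resize(p[60:310,120:480,::-1],None,fx=2.2,fy=2.2))
E
```

```text
time_s: 24.98
tcp_pos: [0.6658, -0.1928, 0.114]
eef_rot: [-179.4, -3.8, -0.1]
contact_force: [-0.6, 0.0, -4.8]
gripper_width: 0.0653
time_s: 25.4
tcp_pos: [0.6683, -0.1933, 0.1175]
eef_rot: [-179.5, -4.2, -0.1]
contact_force: [-0.5, 0.6, -1.0]
gripper_width: 0.0827
time_s: 25.82
tcp_pos: [0.6581, -0.194, 0.2095]
eef_rot: [-179.5, -3.5, -0.1]
contact_force: [0.7, -0.5, 0.3]
gripper_width: 0.0832
time_s: 26.23
tcp_pos: [0.5447, -0.1954, 0.242]
eef_rot: [-179.7, -4.3, -0.0]
contact_force: [0.3, -0.6, 0.4]
gripper_width: 0.0832
time_s: 26.57
tcp_pos: [0.4964, -0.1957, 0.2421]
eef_rot: [-179.7, -4.6, -0.1]
contact_force: [-0.8, 0.0, -1.6]
gripper_width: 0.0829
largest [ 0.6603 -0.1881  0.145 ] off mm [-4.7  5.3] 529 0.1438
large [ 0.6558 -0.0928  0.125 ] off mm [-1.5  1.2] 385 0.124
small [0.6488 0.0042 0.105 ] off mm [-0.9 -1.5] 282 0.1038
smallest [0.6423 0.1038 0.085 ] off mm [ 0.3 -1.1] 191 0.0837
```

View pics/s9.png

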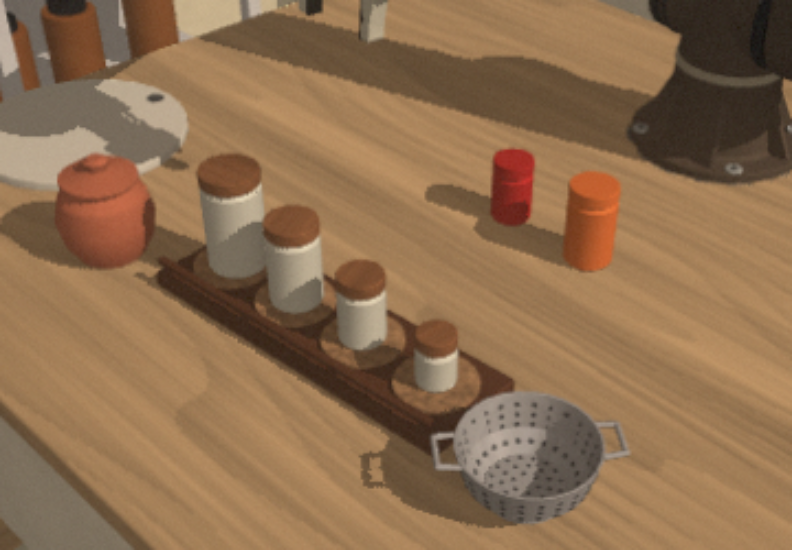

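View pics/t9.png

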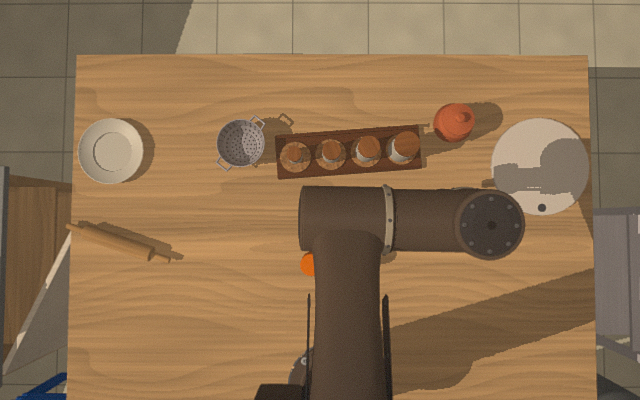

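All four stand in order; the jar and colander look unmoved. The top view puts the largest 7 mm off, so I'll check its foot and tilt with the side view's depth.

```bash
python3 - <<'E'
from h import *
from scipy.optimize import least_squares
p,d=r.capture('scene');X=cloud('scene',d).reshape(-1,3)
M=dict(a=(.642,.1049),b=(.6497,.0057),c=(.6573,-.094),d=(.665,-.1934))
for n,k,h,R in[("largest","d",.145,.033),("large","c",.125,.029),("small","b",.105,.025),("smallest","a",.085,.021)]:
    m0=np.array(M[k])
    for lo,hi in[(.032,.032+(h-.04)/2),(.032+(h-.04)/2,h-.008)]:
        P=X[(X[:,2]>lo)&(X[:,2]<hi)&(np.hypot(*(X[:,:2]-m0).T)<R+.012)][:,:2]
        f=least_squares(lambda c:np.hypot(*(P-c).T)-R,m0,loss='soft_l1',f_scale=.002)
        print(n,"z %.3f-%.3f"%(lo,hi),len(P),"off mm",((f.x-m0)*1000).round(1),"rms mm",(1000*np.sqrt(np.mean(f.fun**2))).round(2))
    T=X[(abs(X[:,2]-h)<.006)&(np.hypot(*(X[:,:2]-m0).T)<R+.01)]
    A=np.c_[T[:,:2]-T[:,:2].mean(0),np.ones(len(T))];s=np.linalg.lstsq(A,T[:,2],rcond=None)[0];print("   lid slope",s.round(3))
for n,uv in[("jar",(454,122)),("colander",(241,143))]:
    c=[]
    for q,dd in[(np.load("top0.npz"),0),(None,1)]:
        D=q["d"] if q is not None else r.capture("top")[1]
        Y=cloud("top",D);b,cc,a=blob(Y[...,2]>.05,uv);c.append(plane("top",cc,.06)[0]);
    print(n,"shift mm",((c[1]-c[0])*1000).round(1))
E
```

```text
largest z 0.032-0.084 471 off mm [-2.2  2.2] rms mm 1.77
largest z 0.084-0.137 539 off mm [-2.4  2.2] rms mm 1.89
   lid slope [-0.01  -0.009  0.143]
large z 0.032-0.074 370 off mm [ 1.2 -1.4] rms mm 1.54
large z 0.074-0.117 388 off mm [ 0.9 -1.7] rms mm 1.64
   lid slope [-0.01  -0.017  0.124]
small z 0.032-0.065 264 off mm [ 1.6 -3.8] rms mm 1.29
small z 0.065-0.097 263 off mm [ 1.4 -4.2] rms mm 1.54
   lid slope [-0.012 -0.02   0.104]
smallest z 0.032-0.055 160 off mm [ 2.7 -3.1] rms mm 1.21
smallest z 0.055-0.077 159 off mm [ 2.2 -2.8] rms mm 1.64
   lid slope [-0.012 -0.01   0.084]
jar shift mm [ 0.  -0.2  0. ]
colander shift mm [0.6 0.1 0. ]
```

```bash
python3 -c "
from plant import r
s=r.get_state();print(s['time_s'],s['qd'],r.close_job())"
```

```text
the job is handed in; nothing more can be done
26.8167 [ 0.02898355  0.30181857 -0.1673703  -0.01327043 -0.0843838   0.03833191] None
```

All four canisters are back on the shelf in height order and the job is handed in, after 26.8 s of robot time. The jar stood at the right (−y) end, so the order is largest on mat d, large on c, small on b and smallest on a. I picked each one up across its lid and lowered it until it touched the cork or was within about a millimetre of it. Then I opened the jaws and backed the arm well clear.

**Centring (limit 12 mm):** the last top-camera check gave these distances from each mat's centre:

| Canister | Off centre |
|---|---|
| smallest | 1.1 mm |
| small | 1.7 mm |
| large | 1.9 mm |
| largest | 7.1 mm |

**Height and tilt:** lid heights were within about 1.5 mm of what they should be on the cork. Side-view depth showed the canisters upright, with lid slopes of about 0.02 rad or less (limit 0.08).

**Jar and colander:** both measured within 0.6 mm of where they started.

**Checks that disagreed:**
- **Largest canister:** the side view put it about 3 mm off centre, against 7.1 mm from the top view. The two cameras differ by about 3 mm on every canister. Both readings are inside the limit, so I left it alone.
- **Tool tilt:** the tool's pitch drifted to as much as 5.6° during the run, because the moves cannot correct tilt. The canisters still stood upright after release.

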